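# Reload the staple magazine

## Robot

A 6-joint arm with a two-finger parallel gripper is mounted at the origin on the work surface; the furniture and walls round the work are solid. World frame = base frame: x ahead of the robot, y to its left, z up, the work surface at z = 0. Lengths are in m, angles in rad, forces in N, time in s.
With the tool pointing down it reaches from about 0.3 to 0.825 m from the base axis. Payload 5.4 kg.
Tool frame: the origin (TCP) lies midway between the tips of the shut fingers; the grasp point (between the pads) lies 19 mm behind it; z points along the fingers, y is the line along which they close (so a half turn about z gives the same grasp; the last joint's range is limited). The gripper opens to 92 mm and grips with 3 to 60 N. Pads are 20 mm wide; open, the fingers measure 128 mm over their backs; the gripper's body (75 mm by 189 mm) begins 69 mm behind the grasp point.
Start: joints at [1.139, 0.158, 1.597, -0, 1.386, -0.21], TCP at [0.127, 0.561, 0.215] pointing down, gripper open.
Joint ranges: [-2.91, 2.91], [-0.94, 2.29], [0.18, 2.7], [-1.29, 4.43], [0.17, 2.64], [-3, 3]. Speed limits (rad/s): [2.57, 2.57, 3.14, 3.14, 3.14, 3.14].

## Interface

Orientations are given as a rotation vector (axis times angle).
In Python, from bench import get_obs, optics, robot gives the robot as it stands.
- The arm moves only by the shell command python3 -m creep 'ROWS' [OPENING] [FORCE]. ROWS is JSON, a list of rows, each an object with "offset": the shift along the tool's x, y, z scaled (see below), a list of three; "spin": the turn about the tool's z scaled (see below). A call has 1 to 10 rows; each row is the pose to reach, as a shift and turn from the pose commanded when the call began, along the tool's axes at that moment; what a row does not reach only later rows make up. The controller multiplies each number of a shift by 0.1 m and each number of a turn by 0.5 rad. A row lasts 1/8 s, in which the tool goes at most 62.5 mm and 10.7 degrees, less where a joint would pass 70% of its speed; a pose out of reach is approached as far as the arm can. A call with a number of a shift or a turn outside -1 to 1 is refused whole. A call with a gripper value outside its range is refused whole. OPENING is the gripper's target within -1 to 1 (shut at 1, half-way at 0, fully open at -1), set as the call begins (- or left out, the last holds). The fingers move at their own pace and stop on an object; FORCE is the grip in N (left out, the last holds). Time passes only in rows, so rows that repeat a pose let the fingers close. It gives the time, the measured TCP pose, the force, the opening and the grip force at its end, in the units of the state.
- get_obs(): the state, without advancing time (a new reading comes with each control period).
- optics.grab_frame(name): name is "side" or "top"; returns the picture (384x512x3 uint8, red, green, blue); there is no depth.
- optics.camera_model(name): a dict with "K" (3x3 intrinsics, pixels), "xyz" and "rotation" of the camera in the world. Camera axes: x right, y down, z forward; pixel columns grow to the right and rows downward; lengths in m; the calibration is good to about 2 mm. A picture is of the moment at which its call begins. camera_model takes no time and is no camera call.
- robot.hand_in(): hands the job in; it is judged then, once.
The state is a dict: "time": time; "q": joint angles; "joint_vel": joint speeds; "joint_torque": joint torques, N m; "tool_pos": TCP position; "orientation": TCP orientation; "wrist_force": force on the tool from outside, world axes, zero at the start; "moment": the same for the moment, N m; "gripper_width": finger opening in m; "grasp_force": force on a finger pad.
Only numpy, scipy, OpenCV 4.12 (cv2) and the standard library are available. Lean on these libraries where they do the work, as an engineer would, in place of code of your own. Each camera call takes 0.05 s, during which the arm holds its last target. There are 200 camera calls.

## Task

Load the silver-coloured strip of staples into the heavy-duty staple magazine: draw the sprung orange follower back by its black knob as far as its adjustable brass catch needs, hook the knob sideways behind the catch and let go so that it stays parked, then stand the strip, legs down, in the open track between nose and follower. Then unhook the knob and ease the follower forward by hand, without letting it snap, until it bears on the strip and holds it against the nose. Go gently: feel for the catch and do not force anything against the magazine, and leave the copper-coloured strip and the eraser where they are.

Things in the scene. Friction and masses are not known exactly. Their poses are not given: they have to be found in the camera images.
- magazine: Staple magazine screwed to the desk: foot plate 215 x 74 x 6 mm, on it an open U track along the magazine's x, which points to the track's closed nose; y left, z up. Origin on the desk top under the track's centre line. Track 17.2 mm wide inside, floor 10 mm and wall tops 20 mm above the desk, walls 2.5 mm thick. Pressing anything on the magazine with more than 25 N damages it.
- track_nose (a point): Point on the track floor (10 mm above the desk), on the centre line, at the inner face of the nose, 85 mm ahead of the magazine's origin; axes parallel to the magazine's.
- catch_ledge (a point): Fixed point amid the grey ledge (top 23 mm above the desk) left of the track. The brass catch is clamped on it, 23 to 39 mm above the desk, anywhere within 24 mm of mid-setting either way: NOT measured, feel or look. It acts on the knob's 12 mm post: a hook left of the lane, with a 3.5 mm lip on its lane side that keeps the parked post from slipping out; behind it an end wall across the lane.
- follower (a joint): How far the orange follower (20 mm long) is drawn back (-x of the magazine), m; 0: front face at the nose. So it is the free track length before it; 0.050 with the strip loaded. Spring to 0: 4 N at 0, 60 N/m more (9 N at 0.083), lightly damped. Parked on the hook it reads 0.062 to 0.110 (as the catch is set). The end wall stops it 7 mm further back than that, by a hard contact.
- knob (a joint): Shift of the knob to the left (+y of the magazine) on the follower, m: 0 in the lane over the track's centre line, 0.016 fully left (parked). No spring, friction 0.6 N. Within about 2.5 mm of the end wall the post can go fully left behind the hook, then forward to its seat. To unhook: back 5 to 7 mm to clear the lip, right into the lane, then forward.
- knob_grip (a point): Middle of the knob's grip, 50 mm above the desk: an upright black ribbed cylinder 17 mm in diameter, 38 to 62 mm above the desk; moves with the knob, axes parallel to the magazine's. It is 10 mm behind the follower's front face. The catch's hook and end wall pass under it, their tops 35 mm above the desk.
- steel_strip_mid (a point): Centre of the loose silver-coloured strip of staples, a solid bar 50 (x) x 13 (y) x 22 (z) mm, 50 g, standing on the desk legs down. In the track its top 12 mm stand above the track's walls.
- copper_strip_mid (a point): Centre of the like copper-coloured strip, 50 x 13 x 22 mm, loose; to be left alone.
- eraser: Loose blue and white eraser, 21 x 45 x 12 mm, origin at the centre of its underside; to be left alone.
Mind the look-alikes: they are no part of the job. Leave any turquoise look-alike of the magazine alone.

How it is judged:
By the outcome, as a careful person would: the job done as asked, in the order asked, and still so for the second after the job is handed in, with the robot touching nothing.
It also fails if it takes over 72 s, if anything falls off the work surface, if the arm or the gripper's body presses on something with over 40 N, if the wrist force passes 120 N, or if a joint passes its speed limit or range.

## Working session

There is one attempt and no reset: what is moved stays moved. The work goes in short steps, Python scripts to look and compute and a shell command to move; the robot and the scene stay as the last step left them, time stands still between calls to the robot, and variables do not carry over. Pictures are saved under pics/ and viewed, at most 11 in all, crops included, and the job is handed in when it is done.

```bash
mkdir -p pics; ls; cat > h.py <<'E'
import numpy as np, cv2
from scipy.spatial.transform import Rotation as R
from bench import get_obs, optics, robot
def ray(name,u,v,z):
    m=optics.camera_model(name);K=np.array(m["K"]);r=np.array(m["rotation"])
    if r.shape!=(3,3): r=R.from_rotvec(r).as_matrix()
    d=r@np.linalg.inv(K)@[u,v,1];o=np.array(m["xyz"])
    return o+d*(z-o[2])/d[2]
def proj(name,p):
    m=optics.camera_model(name);K=np.array(m["K"]);r=np.array(m["rotation"])
    if r.shape!=(3,3): r=R.from_rotvec(r).as_matrix()
    q=K@r.T@(np.array(p)-m["xyz"]);return q[:2]/q[2]
def save(name,f,crop=None,s=1):
    im=optics.grab_frame(name)[:,:,::-1]
    if crop: x0,y0,x1,y1=crop;im=im[y0:y1,x0:x1]
    cv2.imwrite('pics/'+f,cv2.resize(im,None,fx=s,fy=s,interpolation=cv2.INTER_CUBIC))
E
python3 - <<'E'
from h import *
a=optics.grab_frame("top");b=optics.grab_frame("side")
cv2.imwrite('pics/raw_top.png',a[:,:,::-1]);cv2.imwrite('pics/raw_side.png',b[:,:,::-1])
cv2.imwrite('pics/a.png',cv2.resize(a[:,:,::-1],(800,600),interpolation=cv2.INTER_CUBIC))
cv2.imwrite('pics/b.png',cv2.resize(b[:,:,::-1],(800,600),interpolation=cv2.INTER_CUBIC))
print(optics.camera_model("top"),optics.camera_model("side"));o=get_obs();print(o)
print(R.from_rotvec(o["orientation"]).as_matrix())
E
```

```text
pics
{'K': array([[495.74362962,   0.        , 260.77485488],
       [  0.        , 495.74362962, 190.05343069],
       [  0.        ,   0.        ,   1.        ]]), 'xyz': array([0.19237244, 0.13889603, 1.80466646]), 'rotation': array([-2.10551913,  2.15418264, -0.15910084])} {'K': array([[374.78160664,   0.        , 259.93361973],
       [  0.        , 374.78160664, 187.32897997],
       [  0.        ,   0.        ,   1.        ]]), 'xyz': array([ 0.40191718, -1.04792976,  0.59328759]), 'rotation': array([-1.97465382,  0.07272504, -0.06376329])}
{'time': 0.1, 'q': array([ 1.13890193e+00,  1.59007077e-01,  1.59808704e+00, -3.80267291e-05,
        1.38619421e+00, -2.10111009e-01]), 'joint_vel': array([ 0.00133382, -0.00056238, -0.00471629,  0.00043046,  0.0002434 ,
        0.00104739]), 'joint_torque': array([ 6.46941480e-04, -3.86505497e+01, -3.22959960e+01,  7.05602020e-02,
        3.39951762e-02, -4.92068091e-05]), 'tool_pos': array([0.1262812 , 0.56038653, 0.2137152 ]), 'orientation': array([-3.47596634e-01, -3.12180012e+00,  2.54560972e-03]), 'wrist_force': array([-0.5013096 , -0.09000404, -0.16872904]), 'moment': array([-0.01804937, -0.05553872, -0.03212245]), 'grasp_force': 0.0, 'gripper_width': 0.09194027311135197}
[[-9.75508145e-01  2.19962277e-01 -6.75843858e-04]
 [ 2.19963086e-01  9.75506956e-01 -1.55560720e-03]
 [ 3.17115484e-04 -1.66616819e-03 -9.99998562e-01]]
```

View pics/a.png

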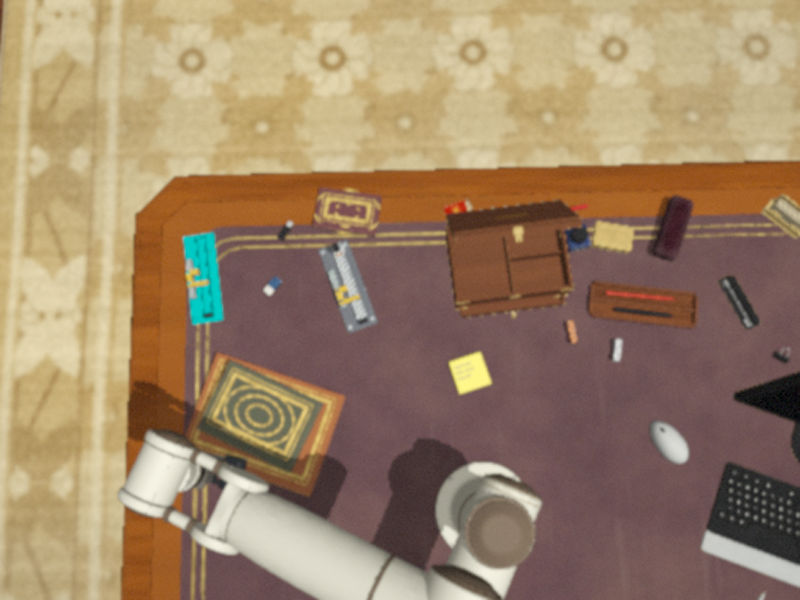

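View pics/b.png

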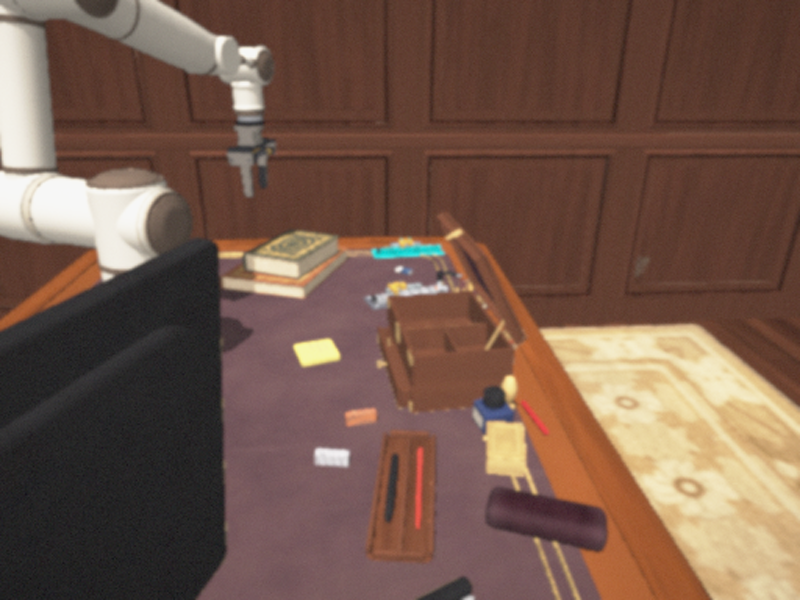

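The top view shows the grey magazine at about (347,287) and its turquoise look-alike at (203,278). The silver strip is at (616,349), the copper strip at (571,331) and the eraser at (272,287). Silver candidates are (616,349), the black and white item at (740,300), and the white mouse. I'll check with one close crop.

```bash
python3 - <<'E'
from h import *
a=np.mean([optics.grab_frame("top").astype(float) for _ in range(4)],0).astype(np.uint8)[:,:,::-1]
c=cv2.resize(a[148:218,196:251],None,fx=8,fy=8,interpolation=cv2.INTER_CUBIC)  #440x560
d=cv2.resize(a[196:240,355:400],None,fx=8,fy=8,interpolation=cv2.INTER_CUBIC) #360x352
o=np.zeros((560,800,3),np.uint8);o[:,:440]=c;o[:352,440:]=d;cv2.imwrite('pics/c.png',o)
E
```

```text
(no output)
```

View pics/c.png

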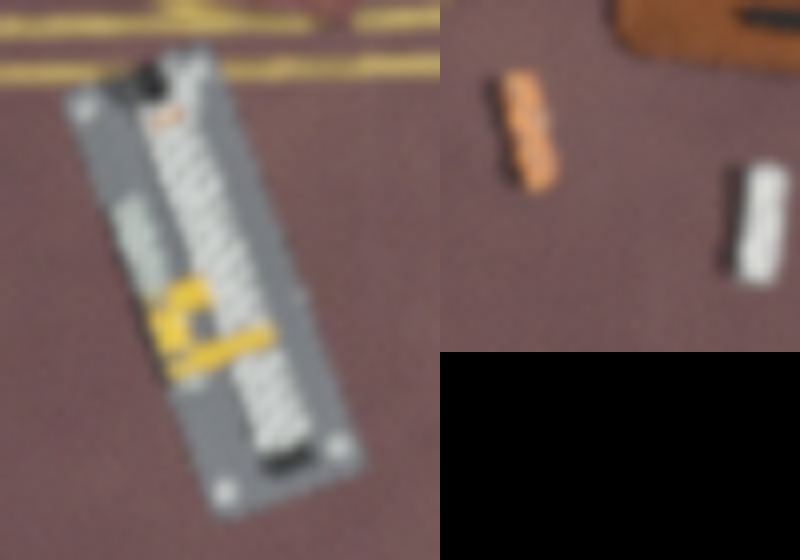

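The left part shows the magazine with its nose at the top: the black knob at (148,80), orange follower at (165,115), and brass catch from (165,290) to (275,335), with the hook in front and the end wall behind. On the right, the silver strip is at (762,225) and the copper strip at (528,130), so the choice is clear.

```bash
cat > m.py <<'E'
from h import *
L=lambda u,v,z:ray("top",u/8+195.94,v/8+147.94,z)
Q=lambda u,v,z:ray("top",(u-440)/8+354.94,v/8+195.94,z)
E
python3 - <<'E'
from m import *
np.set_printoptions(precision=4,suppress=True)
TL,TR,BR,BL=[L(*p,.006) for p in[(65,98),(210,42),(367,465),(222,520)]]
c=(TL+TR+BR+BL)/4;ax=(TL+TR-BL-BR)/2;print("lens",np.linalg.norm(ax),np.linalg.norm(TL-TR),np.linalg.norm(BL-BR));yaw=np.arctan2(ax[1],ax[0])
print("c",c,"yaw",yaw)
Rm=R.from_euler('z',yaw).as_matrix();o=c*[1,1,0]
mg=lambda p:Rm.T@(p-o)
print("knob",mg(L(148,80,.062)),"follower",mg(L(168,117,.02)))
# hook and end wall, top 35..39
for p in[(210,275),(215,300),(195,310),(210,338),(270,322),(278,345),(185,380),(165,352),(148,298),(185,283)]:print(p,mg(L(*p,.037)))
print("pred knob", proj("top",Rm@[.075,0,.062]+o), (148/8+196,80/8+148))
S=[Q(*p,.022) for p in[(746,160),(790,165),(778,287),(738,283)]];print("steel",S,np.mean(S,0))
C=[Q(*p,.022) for p in[(503,72),(533,70),(556,185),(530,192)]];print("copper",np.mean(C,0))
E
```

```text
lens 0.21190656986935746 0.072223151021619 0.07075486460362115
c [0.5189 0.3002 0.006 ] yaw 0.3401069428770758
knob [ 0.0854 -0.0042  0.062 ] follower [ 0.0764 -0.0059  0.02  ]
(210, 275) [-0.0035  0.0008  0.037 ]
(215, 300) [-0.0151  0.0027  0.037 ]
(195, 310) [-0.0162  0.0127  0.037 ]
(210, 338) [-0.0307  0.0107  0.037 ]
(270, 322) [-0.0335 -0.0172  0.037 ]
(278, 345) [-0.0447 -0.0169  0.037 ]
(185, 380) [-0.0447  0.0279  0.037 ]
(165, 352) [-0.0295  0.032   0.037 ]
(148, 298) [-0.0034  0.0308  0.037 ]
(185, 283) [-0.0029  0.0127  0.037 ]
pred knob [214.3261 160.9646] (214.5, 158.0)
steel [array([ 0.38  , -0.3136,  0.022 ]), array([ 0.3773, -0.3332,  0.022 ]), array([ 0.3227, -0.3242,  0.022 ]), array([ 0.3249, -0.3065,  0.022 ])] [ 0.3512 -0.3194  0.022 ]
copper [ 0.3961 -0.2178  0.022 ]
```

```bash
cat >> m.py <<'E'
yaw=.3401;Rm=R.from_euler('z',yaw).as_matrix();o=np.array([.5189,.3002,0])
def rect(name,z,im,s=3.):
    xs,ys=np.meshgrid(np.arange(-.125,.13,.001/s),np.arange(.05,-.045,-.001/s))
    P=(Rm@np.stack([xs.ravel(),ys.ravel(),0*xs.ravel()+z])).T+o
    m=optics.camera_model(name);K=np.array(m["K"]);r=R.from_rotvec(m["rotation"]).as_matrix()
    q=(K@r.T@(P-m["xyz"]).T);uv=(q[:2]/q[2]).astype(np.float32).reshape(2,*xs.shape)
    w=cv2.remap(im,uv[0],uv[1],cv2.INTER_CUBIC)
    for k in range(-12,13): w[:6,int((k*.01+.125)*1000*s)]=(0,0,255)
    for k in range(-4,6): w[int((.05-k*.01)*1000*s)-(k==5)*0 if k<5 else 0,:8]=(0,0,255)
    return w
E
python3 - <<'E'
from m import *
t=np.mean([optics.grab_frame("top").astype(float) for _ in range(6)],0).astype(np.uint8)[:,:,::-1]
s=np.mean([optics.grab_frame("side").astype(float) for _ in range(6)],0).astype(np.uint8)[:,:,::-1]
cv2.imwrite('pics/d.png',np.vstack([rect("top",.02,t,2.9),rect("side",.02,s,2.9)]))
E
```

```text
(no output)
```

View pics/d.png

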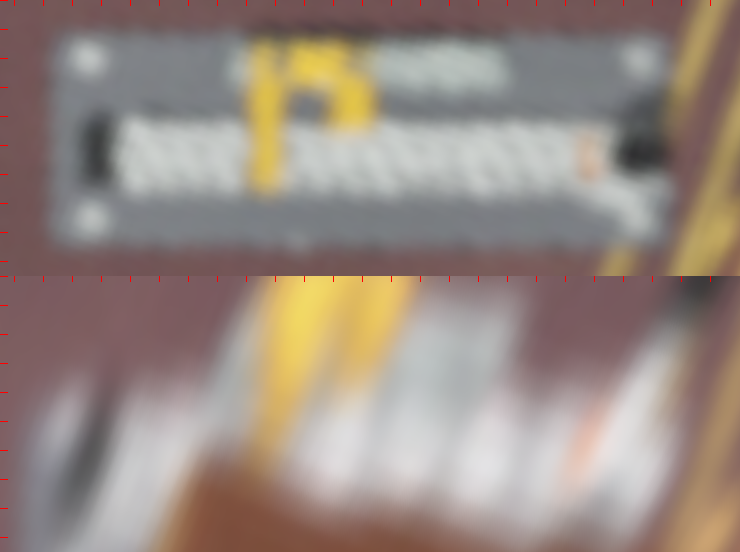

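In the rectified view the track's centre line lies about 3.4 mm right of the plate's middle, and the knob is at x≈+87 mm from the plate centre. That puts the magazine origin at about (+11,-3.5) mm from the plate centre. The hook's rear face and the end wall predict parking at f≈0.106 and the end wall at f≈0.113.

```bash
cat > go.py <<'E'
from m import *
np.set_printoptions(precision=3,suppress=True)
def plan(p,ya):
    """p: world TCP; ya: world angle wanted of tool y axis (mod pi)"""
    s=get_obs();M=R.from_rotvec(s["orientation"]).as_matrix()
    d=M.T@(np.array(p)-s["tool_pos"])
    c=np.arctan2(M[1,1],M[0,1]);t=(ya-c+np.pi/2)%np.pi-np.pi/2
    print("t",s["time"],"tcp",s["tool_pos"],"offset",d/.1,"spin",-t/.5)
def mag(x,y): return o+Rm@[x,y,0]   # plate-centred mag coords
def st():
    s=get_obs();p=Rm.T@(s["tool_pos"]-o)
    print("t",round(s["time"],2),"mag mm",p*1000,"F mag",Rm.T@s["wrist_force"],"w",round(s["gripper_width"],4),"g",round(s["grasp_force"],1))
YM=yaw+np.pi/2
E
python3 -c "
from go import *
p=mag(.087,-.0034);p[2]=.1;plan(p,YM);p=mag(.087,-.0034);print(p,mag(.011,-.0035),get_obs()['wrist_force'])"
```

```text
t 0.9 tcp [0.126 0.561 0.215] offset [-5.156 -1.245  1.146] spin -1.1237266717356942
[0.602 0.326 0.   ] [0.53  0.301 0.   ] [ 0.55   0.158 -0.122]
```

```bash
for i in 1 2 3 4 5 6; do python3 -m creep '[{"offset":[-0.43,-0.1,0],"spin":0},{"offset":[-0.86,-0.21,0],"spin":0}]' -1 15 >/dev/null; done
python3 -m creep '[{"offset":[0,0,0.3],"spin":-0.3},{"offset":[0,0,0.6],"spin":-0.56}]'
python3 -m creep '[{"offset":[0,0,0.3],"spin":-0.3},{"offset":[0,0,0.5],"spin":-0.56},{"offset":[0,0,0.5],"spin":-0.56},{"offset":[0,0,0.5],"spin":-0.56}]'
python3 -c "
from go import *
p=mag(.087,-.0034);p[2]=.043;plan(p,YM);st()
save('top','e.png',(190,140,250,185),8)"
```

```text
time: 2.65
tool_pos: [0.603, 0.324, 0.154]
orientation: [-0.097, 3.139, 0.001]
wrist_force: [0.1, -0.2, -0.3]
gripper_width: 0.092
grasp_force: 0.0
time: 3.15
tool_pos: [0.6028, 0.3247, 0.1058]
orientation: [-0.525, 3.096, 0.0]
wrist_force: [-0.3, 0.7, 0.9]
gripper_width: 0.0916
grasp_force: 0.0
t 3.15 tcp [0.603 0.325 0.106] offset [0.004 0.015 0.628] spin -0.008060641282690906
t 3.15 mag mm [ 87.295  -4.88  105.806] F mag [-0.03   0.721  0.885] w 0.0916 g 0.0
```

View pics/e.png

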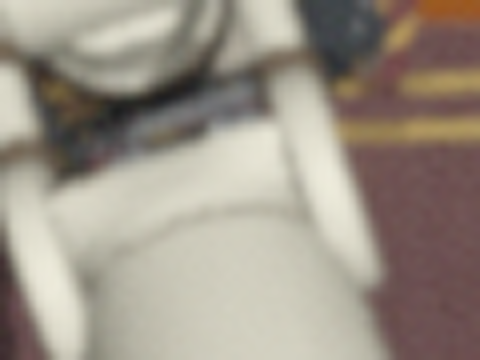

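The arm hides the magazine in this view, so I'll go by feel. I'll descend and close softly.

```bash
python3 -m creep '[{"offset":[0,0,0.25],"spin":0},{"offset":[0,0,0.45],"spin":0},{"offset":[0,0,0.55],"spin":0},{"offset":[0,0,0.62],"spin":0},{"offset":[0,0,0.62],"spin":0}]'
python3 -m creep '[{"offset":[0,0,0],"spin":0},{"offset":[0,0,0],"spin":0},{"offset":[0,0,0],"spin":0},{"offset":[0,0,0],"spin":0},{"offset":[0,0,0],"spin":0},{"offset":[0,0,0],"spin":0}]' 1 4
python3 -c "
from go import *
st();save('side','f.png',(225,160,300,215),8)"
```

```text
time: 3.82
tool_pos: [0.6021, 0.3244, 0.0424]
orientation: [0.528, -3.096, 0.0]
wrist_force: [-0.0, 0.2, 0.2]
gripper_width: 0.0923
grasp_force: 0.0
time: 4.58
tool_pos: [0.6021, 0.3245, 0.0426]
orientation: [0.529, -3.097, -0.0]
wrist_force: [-0.9, 0.4, -0.1]
gripper_width: 0.034
grasp_force: 0.0
t 4.58 mag mm [86.562 -4.854 42.596] F mag [-0.751  0.672 -0.068] w 0.034 g 0.0
```

View pics/f.png

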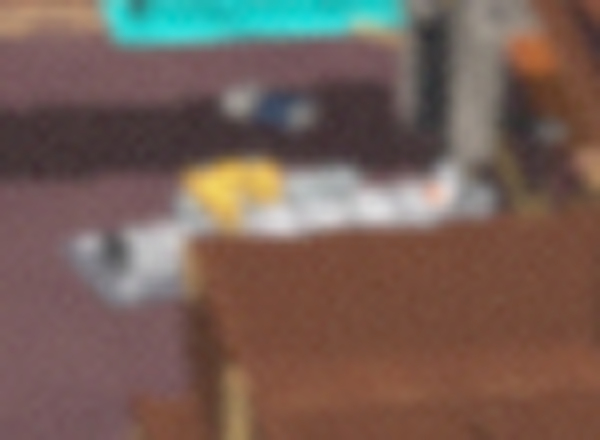

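The side view shows the fingers (470,110) coming down around the nose end, with the orange follower visible at (435,190). I'll keep closing.

```bash
python3 -m creep '[{"offset":[0,0,0],"spin":0},{"offset":[0,0,0],"spin":0},{"offset":[0,0,0],"spin":0},{"offset":[0,0,0],"spin":0}]' 1 4
python3 -c "
from go import *
st()"
```

```text
time: 5.12
tool_pos: [0.6022, 0.3244, 0.0426]
orientation: [0.529, -3.097, 0.0]
wrist_force: [0.1, -0.4, -1.0]
gripper_width: 0.0167
grasp_force: 4.0
t 5.12 mag mm [86.555 -4.956 42.571] F mag [-0.071 -0.437 -1.001] w 0.0167 g 4.0
```

```bash
python3 -m creep '[{"offset":[0,-0.005,0],"spin":0},{"offset":[0,-0.01,0],"spin":0},{"offset":[0,-0.01,0],"spin":0}]' 1 15
python3 -c "
from go import *
st()"
python3 -m creep '[{"offset":[0,-0.01,0],"spin":0},{"offset":[0,-0.01,0],"spin":0}]'
python3 -c "
from go import *
st()"
```

```text
time: 5.5
tool_pos: [0.6024, 0.3236, 0.0426]
orientation: [0.529, -3.097, -0.0]
wrist_force: [-0.6, 1.3, 0.1]
gripper_width: 0.0166
grasp_force: 15.0
t 5.5 mag mm [86.568 -5.811 42.595] F mag [-0.171  1.44   0.054] w 0.0166 g 15.0
time: 5.75
tool_pos: [0.6026, 0.3229, 0.0426]
orientation: [0.529, -3.097, -0.001]
wrist_force: [-0.6, 1.3, -0.3]
gripper_width: 0.0164
grasp_force: 15.0
t 5.75 mag mm [86.535 -6.509 42.563] F mag [-0.084  1.422 -0.297] w 0.0164 g 15.0
```

```bash
python3 -m creep '[{"offset":[0,-0.01,0],"spin":0},{"offset":[0,-0.01,0],"spin":0}]'
python3 -c "
from go import *
st()"
python3 -m creep '[{"offset":[0,-0.01,0],"spin":0},{"offset":[0,-0.01,0],"spin":0}]'
python3 -c "
from go import *
st()"
```

```text
time: 6.0
tool_pos: [0.6027, 0.3227, 0.0426]
orientation: [0.529, -3.097, -0.003]
wrist_force: [-1.3, 5.9, -0.2]
gripper_width: 0.0163
grasp_force: 15.0
t 6.0 mag mm [86.533 -6.727 42.625] F mag [ 0.696  5.966 -0.237] w 0.0163 g 15.0
time: 6.25
tool_pos: [0.6027, 0.3226, 0.0426]
orientation: [0.529, -3.096, -0.005]
wrist_force: [-2.7, 7.8, -0.1]
gripper_width: 0.0166
grasp_force: 15.0
t 6.25 mag mm [86.502 -6.859 42.574] F mag [ 0.026  8.22  -0.107] w 0.0166 g 15.0
```

```bash
python3 -m creep '[{"offset":[0.0,0.022,0],"spin":0},{"offset":[0.08,0.024,0],"spin":0},{"offset":[0.16,0.024,0],"spin":0},{"offset":[0.24,0.024,0],"spin":0},{"offset":[0.32,0.024,0],"spin":0},{"offset":[0.4,0.024,0],"spin":0},{"offset":[0.5,0.024,0],"spin":0},{"offset":[0.5,0.024,0],"spin":0}]' 1 20
python3 -c "
from go import *
st()"
```

```text
time: 7.25
tool_pos: [0.5564, 0.3067, 0.0427]
orientation: [-0.528, 3.093, 0.002]
wrist_force: [4.9, 5.2, -5.8]
gripper_width: 0.0161
grasp_force: 20.0
t 7.25 mag mm [37.521 -6.342 42.655] F mag [ 6.36   3.299 -5.813] w 0.0161 g 20.0
```

```bash
python3 -m creep '[{"offset":[0.07,0.012,0.005],"spin":0},{"offset":[0.14,0.012,0.005],"spin":0},{"offset":[0.21,0.012,0.005],"spin":0},{"offset":[0.28,0.012,0.005],"spin":0},{"offset":[0.34,0.012,0.005],"spin":0},{"offset":[0.4,0.012,0.005],"spin":0},{"offset":[0.4,0.012,0.005],"spin":0}]'
python3 -c "
from go import *
st()"
python3 -m creep '[{"offset":[0.03,0.005,0],"spin":0},{"offset":[0.06,0.005,0],"spin":0},{"offset":[0.06,0.005,0],"spin":0}]'
python3 -c "
from go import *
st()"
```

```text
time: 8.12
tool_pos: [0.5199, 0.2942, 0.0427]
orientation: [-0.527, 3.09, 0.0]
wrist_force: [8.8, 3.6, -7.5]
gripper_width: 0.016
grasp_force: 20.0
t 8.12 mag mm [-1.101 -5.994 42.659] F mag [ 9.464  0.442 -7.531] w 0.016 g 20.0
time: 8.5
tool_pos: [0.5145, 0.2925, 0.0427]
orientation: [-0.527, 3.09, -0.0]
wrist_force: [8.4, 2.4, -7.2]
gripper_width: 0.016
grasp_force: 20.0
t 8.5 mag mm [-6.735 -5.793 42.69 ] F mag [ 8.766 -0.517 -7.171] w 0.016 g 20.0
```

```bash
python3 -m creep '[{"offset":[0.04,0,0],"spin":0},{"offset":[0.07,0,0],"spin":0},{"offset":[0.09,0,0],"spin":0},{"offset":[0.1,0,0],"spin":0},{"offset":[0.1,0,0],"spin":0}]'
python3 -c "
from go import *
st()"
for i in 1 2 3; do python3 -m creep '[{"offset":[0.01,0,0],"spin":0},{"offset":[0.02,0,0],"spin":0},{"offset":[0.02,0,0],"spin":0}]'>/dev/null
python3 -c "
from go import *
st()"; done
```

```text
time: 9.12
tool_pos: [0.5053, 0.2893, 0.0427]
orientation: [-0.527, 3.089, -0.0]
wrist_force: [10.2, 3.8, -8.6]
gripper_width: 0.0166
grasp_force: 20.0
t 9.12 mag mm [-16.445  -5.775  42.706] F mag [10.841  0.205 -8.586] w 0.0166 g 20.0
t 9.5 mag mm [-18.402  -5.749  42.66 ] F mag [11.161 -0.727 -8.42 ] w 0.0159 g 20.0
t 9.88 mag mm [-20.358  -5.755  42.673] F mag [ 9.649  0.324 -8.79 ] w 0.0162 g 20.0
t 10.25 mag mm [-22.317  -5.754  42.689] F mag [10.978 -0.425 -7.622] w 0.0165 g 20.0
```

```bash
for i in 1 2 3; do python3 -m creep '[{"offset":[0.008,0,0],"spin":0},{"offset":[0.015,0,0],"spin":0},{"offset":[0.015,0,0],"spin":0}]'>/dev/null
python3 -c "
from go import *
st()"; done
```

```text
t 10.62 mag mm [-23.767  -5.732  42.679] F mag [10.625 -0.474 -8.09 ] w 0.0163 g 20.0
t 11.0 mag mm [-25.237  -5.725  42.687] F mag [10.69  -0.575 -9.088] w 0.0163 g 20.0
t 11.38 mag mm [-26.614  -5.74   42.68 ] F mag [11.373 -0.968 -8.301] w 0.0164 g 20.0
```

```bash
for i in 1 2; do python3 -m creep '[{"offset":[0.01,0,0],"spin":0},{"offset":[0.01,0,0],"spin":0}]'>/dev/null
python3 -c "
from go import *
st()"; done
```

```text
t 11.62 mag mm [-26.812  -5.717  42.739] F mag [ 13.602   0.38  -12.736] w 0.0161 g 20.0
t 11.88 mag mm [-26.959  -5.725  42.755] F mag [ 16.814   0.018 -14.861] w 0.0165 g 20.0
```

```bash
python3 -m creep '[{"offset":[-0.025,0,0],"spin":0},{"offset":[-0.025,0,0],"spin":0}]'>/dev/null
python3 -c "
from go import *
st()"
python3 -m creep '[{"offset":[0,0.03,0],"spin":0},{"offset":[0,0.06,0],"spin":0},{"offset":[0,0.06,0],"spin":0}]'>/dev/null
python3 -c "
from go import *
st()"
```

```text
t 12.12 mag mm [-26.037  -5.724  42.676] F mag [10.9    0.146 -9.251] w 0.0163 g 20.0
t 12.5 mag mm [-26.129   0.472  42.693] F mag [10.858  0.199 -8.757] w 0.016 g 20.0
```

```bash
python3 -m creep '[{"offset":[0,0.03,0],"spin":0},{"offset":[0,0.06,0],"spin":0},{"offset":[0,0.08,0],"spin":0},{"offset":[0,0.08,0],"spin":0}]'>/dev/null
python3 -c "
from go import *
st()"
for i in 1 2; do python3 -m creep '[{"offset":[0,0.01,0],"spin":0},{"offset":[0,0.01,0],"spin":0}]'>/dev/null
python3 -c "
from go import *
st()";done
```

```text
t 13.0 mag mm [-26.114   8.443  42.706] F mag [10.567  1.371 -7.781] w 0.0165 g 20.0
t 13.25 mag mm [-26.117   9.244  42.693] F mag [11.228 -0.524 -8.895] w 0.0163 g 20.0
t 13.5 mag mm [-26.103  10.121  42.703] F mag [10.67   0.301 -7.957] w 0.0167 g 20.0
```

```bash
for i in 1 2; do python3 -m creep '[{"offset":[0,0.01,0],"spin":0},{"offset":[0,0.01,0],"spin":0}]'>/dev/null
python3 -c "
from go import *
st()";done
```

```text
t 13.75 mag mm [-26.095  10.295  42.668] F mag [10.938 -3.884 -7.984] w 0.0163 g 20.0
t 14.0 mag mm [-26.092  10.469  42.644] F mag [10.463 -6.135 -9.156] w 0.0165 g 20.0
```

```bash
python3 -m creep '[{"offset":[0,-0.013,0],"spin":0},{"offset":[-0.02,-0.013,0],"spin":0},{"offset":[-0.04,-0.013,0],"spin":0},{"offset":[-0.055,-0.013,0],"spin":0},{"offset":[-0.055,-0.013,0],"spin":0}]'>/dev/null
python3 -c "
from go import *
st()"
for i in 1 2 3; do python3 -m creep '[{"offset":[-0.01,0,0],"spin":0},{"offset":[-0.01,0,0],"spin":0}]'>/dev/null
python3 -c "
from go import *
st()";done
```

```text
t 14.62 mag mm [-20.58   10.207  42.691] F mag [10.372 -2.848 -7.971] w 0.0158 g 20.0
t 14.88 mag mm [-19.692  10.19   42.682] F mag [10.242 -2.108 -8.602] w 0.0163 g 20.0
t 15.12 mag mm [-19.352  10.218  42.628] F mag [ 8.261 -2.314 -6.276] w 0.0169 g 20.0
t 15.38 mag mm [-19.162  10.232  42.614] F mag [ 5.696 -3.626 -3.074] w 0.0165 g 20.0
```

```bash
python3 -m creep '[{"offset":[-0.01,-0.005,0],"spin":0},{"offset":[-0.022,-0.01,0],"spin":0},{"offset":[-0.022,-0.01,0],"spin":0}]'>/dev/null
python3 -c "
from go import *
st()"
python3 -m creep '[{"offset":[0,0,0],"spin":0},{"offset":[0,0,0],"spin":0},{"offset":[0,0,0],"spin":0},{"offset":[0,0,-0.2],"spin":0},{"offset":[0,0,-0.6],"spin":0},{"offset":[0,0,-1],"spin":0}]' -1
python3 -c "
from go import *
p=np.array([.3512,-.3194,.15]);plan(p,0);st()"
```

```text
t 15.75 mag mm [-18.883  10.29   42.482] F mag [-1.782 -4.228  4.853] w 0.0163 g 20.0
time: 16.5
tool_pos: [0.4977, 0.3046, 0.1446]
orientation: [-0.529, 3.096, 0.001]
wrist_force: [-0.5, -0.6, 0.2]
gripper_width: 0.0744
grasp_force: 0.0
t 16.5 tcp [0.498 0.305 0.145] offset [ 3.453 -5.4   -0.058] spin -2.464971065943084
t 16.5 mag mm [-18.548  11.251 144.579] F mag [-0.699 -0.354  0.192] w 0.0744 g 0.0
```

```bash
for i in 1 2; do python3 -m creep '[{"offset":[0.34,0,-0.12],"spin":0},{"offset":[0.68,0,-0.25],"spin":0}]'>/dev/null; done
for i in 1 2 3 4 5 6; do python3 -m creep '[{"offset":[0.18,-0.45,0],"spin":0},{"offset":[0.35,-0.905,0],"spin":0}]'>/dev/null; done
for i in 1 2; do python3 -m creep '[{"offset":[0,0,0.25],"spin":0.28},{"offset":[0,0,0.5],"spin":0.485},{"offset":[0,0,0.5],"spin":0.485}]'>/dev/null; done
python3 -c "
from go import *
p=np.array([.352,-.322,.06]);plan(p,1.426);st()
t=np.mean([optics.grab_frame('top').astype(float) for _ in range(3)],0).astype(np.uint8)[:,:,::-1]
a=rect('top',.02,t,2.9);b=cv2.resize(t[180:250,330:430],None,fx=4.5,fy=4.5,interpolation=cv2.INTER_CUBIC)
w=np.zeros((a.shape[0]+b.shape[0],a.shape[1],3),np.uint8);w[:a.shape[0]]=a;w[a.shape[0]:,:b.shape[1]]=b
cv2.imwrite('pics/g.png',w)"
```

```text
t 19.25 tcp [ 0.351 -0.322  0.092] offset [-0.009  0.001  0.323] spin 0.0021350123429102474
t 19.25 mag mm [-365.721 -530.576   92.307] F mag [-0.006 -0.505 -0.408] w 0.092 g 0.0
```

View pics/g.png

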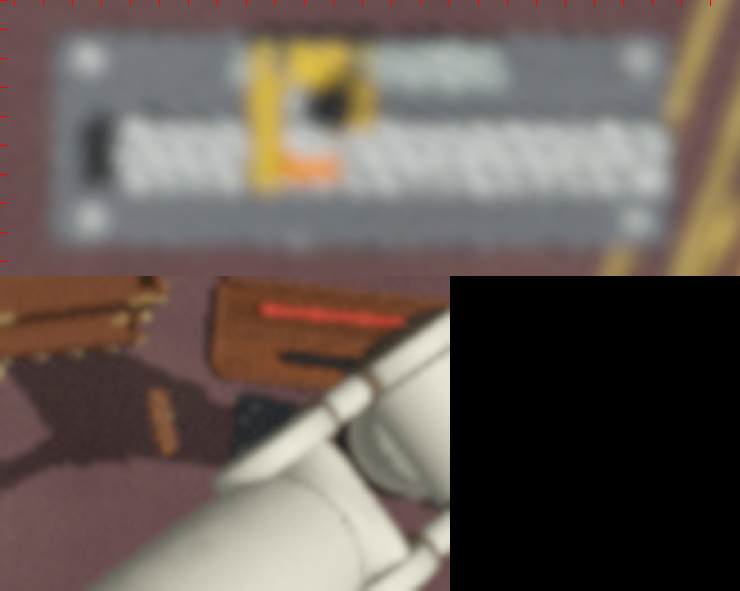

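Parked: the knob sits at (328,103) behind the hook, and the follower is at (312,172). Now I'll pick up the silver strip.

```bash
python3 -m creep '[{"offset":[-0.01,0,0.3],"spin":0},{"offset":[-0.01,0,0.55],"spin":0},{"offset":[-0.01,0,0.7],"spin":0},{"offset":[-0.01,0,0.785],"spin":0},{"offset":[-0.01,0,0.785],"spin":0}]' -1 15 >/dev/null
python3 -c "
from go import *
st()"
python3 -m creep '[{"offset":[0,0,0],"spin":0},{"offset":[0,0,0],"spin":0},{"offset":[0,0,0],"spin":0},{"offset":[0,0,0],"spin":0},{"offset":[0,0,0],"spin":0},{"offset":[0,0,0],"spin":0},{"offset":[0,0,0],"spin":0},{"offset":[0,0,0],"spin":0},{"offset":[0,0,0],"spin":0}]' 1 12
python3 -c "
from go import *
st();save('side','i.png',(180,260,270,320),8)"
```

```text
t 20.02 mag mm [-364.762 -531.959   13.865] F mag [-0.912  0.272 -0.4  ] w 0.0923 g 0.0
time: 21.15
tool_pos: [0.3523, -0.3227, 0.0136]
orientation: [-0.23, -3.133, -0.0]
wrist_force: [-0.7, 0.0, 0.9]
gripper_width: 0.0129
grasp_force: 12.0
t 21.15 mag mm [-364.844 -531.613   13.564] F mag [-0.625  0.264  0.925] w 0.0129 g 12.0
```

View pics/i.png

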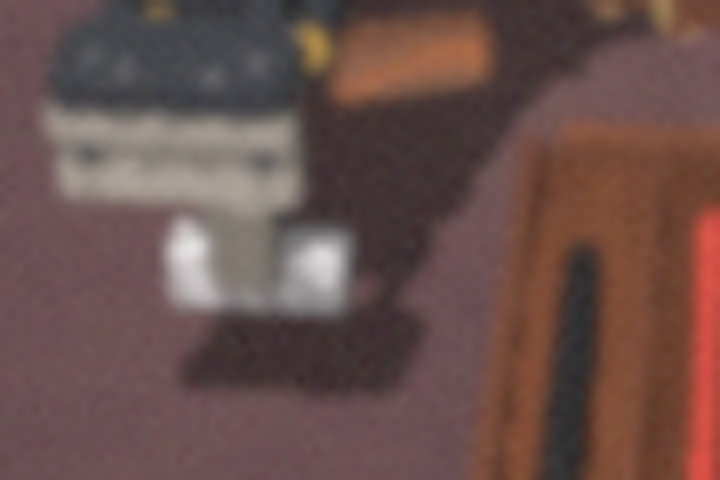

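The silver strip is gripped, with its centre about 3.5 mm ahead of the finger (strip 165–352 px, finger mid 245). I'll carry it back.

```bash
python3 -m creep '[{"offset":[0,0,-0.3],"spin":0},{"offset":[0,0,-0.9],"spin":0}]'>/dev/null
for i in 1 2; do python3 -m creep '[{"offset":[0,0,-0.25],"spin":-0.25},{"offset":[0,0,-0.5],"spin":-0.478},{"offset":[0,0,-0.5],"spin":-0.478}]'>/dev/null; done
for i in 1 2 3 4 5 6; do python3 -m creep '[{"offset":[-0.178,0.443,0],"spin":0},{"offset":[-0.356,0.887,0],"spin":0}]'>/dev/null; done
for i in 1 2 3; do python3 -m creep '[{"offset":[-0.35,0,0],"spin":0},{"offset":[-0.69,0,0],"spin":0},{"offset":[-0.69,0,0],"spin":0}]'>/dev/null; done
python3 -c "
from go import *
p=mag(.060,-.0064);p[2]=.045;plan(p,.333+np.pi/2);st()"
```

```text
t 24.825 tcp [0.576 0.317 0.202] offset [-0.006 -0.029  1.57 ] spin -0.007130237421428376
t 24.82 mag mm [ 59.834  -3.517 201.966] F mag [-0.527 -0.362 -0.8  ] w 0.0127 g 12.0
```

```bash
python3 -m creep '[{"offset":[0,-0.029,0.3],"spin":-0.007},{"offset":[0,-0.029,0.6],"spin":-0.007},{"offset":[0,-0.029,0.8],"spin":-0.007}]'>/dev/null
python3 -m creep '[{"offset":[0,0,0.3],"spin":0},{"offset":[0,0,0.6],"spin":0},{"offset":[0,0,0.72],"spin":0},{"offset":[0,0,0.77],"spin":0},{"offset":[0,0,0.77],"spin":0},{"offset":[0,0,0.77],"spin":0}]'
python3 -c "
from go import *
p=mag(.060,-.0064);p[2]=.025;plan(p,.333+np.pi/2);st();save('side','j.png',(225,160,300,215),8)"
```

```text
time: 25.95
tool_pos: [0.5788, 0.3149, 0.048]
orientation: [-0.523, 3.095, 0.0]
wrist_force: [-0.2, -0.4, -0.3]
gripper_width: 0.0128
grasp_force: 12.0
t 25.95 tcp [0.579 0.315 0.048] offset [ 0.014 -0.002  0.23 ] spin 0.0034362996628156672
t 25.95 mag mm [61.386 -6.16  48.016] F mag [-0.346 -0.342 -0.285] w 0.0128 g 12.0
```

View pics/j.png

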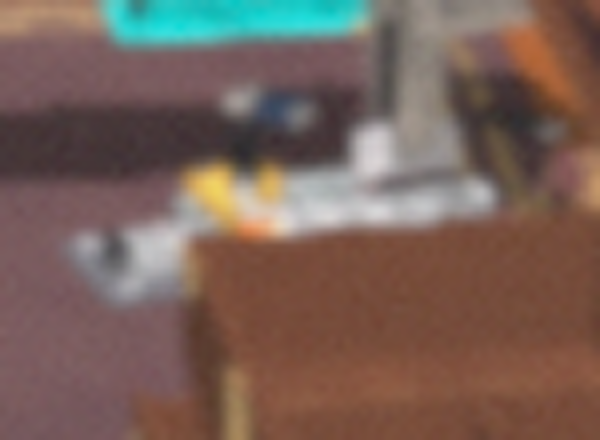

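The strip (352–462, ~150) is over the track short of the nose (495,190). I'll lower it and feel for contact.

```bash
python3 -m creep '[{"offset":[0.014,-0.002,0.06],"spin":0},{"offset":[0.014,-0.002,0.1],"spin":0},{"offset":[0.014,-0.002,0.13],"spin":0},{"offset":[0.014,-0.002,0.15],"spin":0},{"offset":[0.014,-0.002,0.16],"spin":0},{"offset":[0.014,-0.002,0.16],"spin":0}]'>/dev/null
python3 -c "
from go import *
st()"
python3 -m creep '[{"offset":[0,0,0.02],"spin":0},{"offset":[0,0,0.04],"spin":0},{"offset":[0,0,0.04],"spin":0}]'>/dev/null
python3 -c "
from go import *
st()"
```

```text
t 26.75 mag mm [59.088 -6.357 30.587] F mag [ 0.046 -0.366 -0.51 ] w 0.0127 g 12.0
t 27.12 mag mm [58.825 -6.333 26.291] F mag [-0.313 -0.087 -0.567] w 0.0128 g 12.0
```

In the track with no contact force. Going down to the floor.

```bash
for i in 1 2 3; do python3 -m creep '[{"offset":[0,0,0.005],"spin":0},{"offset":[0,0,0.01],"spin":0},{"offset":[0,0,0.01],"spin":0}]'>/dev/null
python3 -c "
from go import *
st()"; done
```

```text
t 27.5 mag mm [59.044 -6.34  25.583] F mag [ 0.192  0.139 -0.334] w 0.013 g 12.0
t 27.88 mag mm [58.975 -6.368 24.517] F mag [ 0.503  0.231 -0.599] w 0.0131 g 12.0
t 28.25 mag mm [59.076 -6.35  23.613] F mag [-0.671  0.529 -0.335] w 0.0126 g 12.0
```

```bash
python3 -m creep '[{"offset":[0,0,0.0],"spin":0},{"offset":[0,0,0.0],"spin":0},{"offset":[0,0,0.0],"spin":0}]' 0.45
python3 -m creep '[{"offset":[0,0,-0.1],"spin":0},{"offset":[0,0,-0.3],"spin":0},{"offset":[0,0,-0.6],"spin":0},{"offset":[0,0,-0.8],"spin":0},{"offset":[0,0,-0.8],"spin":0}]' -1
python3 -c "
from go import *
p=mag(-.0188,.0103);p[2]=.0428;plan(p,YM);st();save('side','k.png',(225,160,300,215),8)"
```

```text
time: 28.62
tool_pos: [0.5767, 0.3139, 0.0237]
orientation: [-0.523, 3.098, -0.0]
wrist_force: [-0.2, -0.1, -0.3]
gripper_width: 0.0252
grasp_force: 0.0
time: 29.25
tool_pos: [0.5784, 0.3145, 0.1067]
orientation: [-0.523, 3.093, 0.001]
wrist_force: [0.2, -0.7, -0.0]
gripper_width: 0.0731
grasp_force: 0.0
t 29.25 tcp [0.578 0.314 0.107] offset [0.801 0.163 0.635] spin -0.0106807283384307
t 29.25 mag mm [ 60.877  -6.38  106.688] F mag [-0.086 -0.761 -0.005] w 0.0731 g 0.0
```

View pics/k.png

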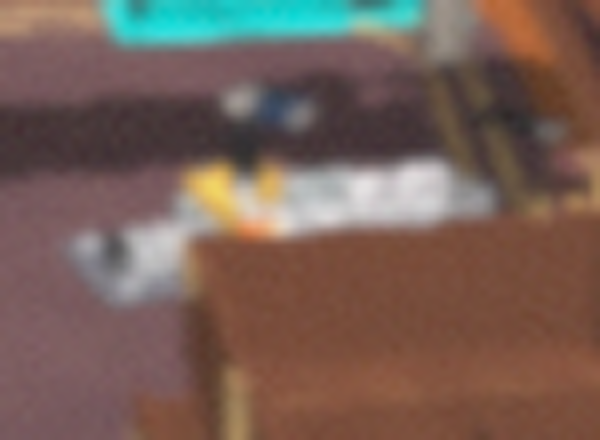

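The strip stands low in the track (345–450,185). Now I'll regrip the parked knob.

```bash
python3 -m creep '[{"offset":[0.4,0.08,0],"spin":0},{"offset":[0.8,0.163,0],"spin":0},{"offset":[0.8,0.163,0],"spin":0}]' -1 >/dev/null
python3 -m creep '[{"offset":[0,0,0.3],"spin":0},{"offset":[0,0,0.5],"spin":0},{"offset":[0,0,0.6],"spin":0},{"offset":[0,0,0.638],"spin":0},{"offset":[0,0,0.638],"spin":0}]' >/dev/null
python3 -c "
from go import *
st()"
python3 -m creep '[{"offset":[0,0,0],"spin":0},{"offset":[0,0,0],"spin":0},{"offset":[0,0,0],"spin":0},{"offset":[0,0,0],"spin":0},{"offset":[0,0,0],"spin":0},{"offset":[0,0,0],"spin":0},{"offset":[0,0,0],"spin":0},{"offset":[0,0,0],"spin":0},{"offset":[0,0,0],"spin":0}]' 1 4 >/dev/null
python3 -c "
from go import *
st()"
```

```text
t 30.3 mag mm [-20.38   10.337  40.102] F mag [-0.161 -1.253 -0.282] w 0.0919 g 0.0
t 31.43 mag mm [-20.884  10.251  39.711] F mag [ 0.216 -0.639 -0.828] w 0.0165 g 4.0
```

```bash
python3 -m creep '[{"offset":[-0.01,0,-0.02],"spin":0},{"offset":[-0.01,0,-0.03],"spin":0},{"offset":[-0.01,0,-0.03],"spin":0}]' 0.55 4 >/dev/null
python3 -m creep '[{"offset":[0,0,0],"spin":0},{"offset":[0,0,0],"spin":0},{"offset":[0,0,0],"spin":0}]' 1 4 >/dev/null
python3 -c "
from go import *
st()"
python3 -m creep '[{"offset":[0,0,0],"spin":0},{"offset":[0.02,0,0],"spin":0},{"offset":[0.04,0,0],"spin":0},{"offset":[0.055,0,0],"spin":0},{"offset":[0.055,0,0],"spin":0}]' 1 20 >/dev/null
python3 -c "
from go import *
st()"
```

```text
t 32.17 mag mm [-19.81   10.297  42.877] F mag [-0.57  -2.206  0.918] w 0.0167 g 4.0
t 32.8 mag mm [-22.477  10.139  43.091] F mag [10.17  -0.541 -8.42 ] w 0.0162 g 20.0
```

```bash
python3 -m creep '[{"offset":[0.02,0,0],"spin":0},{"offset":[0.036,0,0],"spin":0},{"offset":[0.036,0,0],"spin":0}]' >/dev/null
python3 -c "
from go import *
st()"
python3 -m creep '[{"offset":[0,-0.03,0],"spin":0},{"offset":[0,-0.05,0],"spin":0},{"offset":[0,-0.05,0],"spin":0}]' >/dev/null
python3 -c "
from go import *
st()"
```

```text
t 33.17 mag mm [-25.984  10.159  43.098] F mag [10.036  0.118 -8.085] w 0.0163 g 20.0
t 33.55 mag mm [-25.989   5.283  43.095] F mag [10.504 -0.637 -8.158] w 0.0165 g 20.0
```

```bash
python3 -m creep '[{"offset":[0,-0.03,0],"spin":0},{"offset":[0,-0.06,0],"spin":0},{"offset":[0,-0.09,0],"spin":0},{"offset":[0,-0.108,0],"spin":0},{"offset":[0,-0.108,0],"spin":0}]' >/dev/null
python3 -c "
from go import *
st()"
python3 -m creep '[{"offset":[-0.03,0,0],"spin":0},{"offset":[-0.06,0,0],"spin":0},{"offset":[-0.09,0,0],"spin":0},{"offset":[-0.12,0,0],"spin":0},{"offset":[-0.15,0,0],"spin":0},{"offset":[-0.15,0,0],"spin":0}]' >/dev/null
python3 -c "
from go import *
st()"
```

```text
t 34.17 mag mm [-26.022  -5.571  43.077] F mag [11.408 -0.649 -8.407] w 0.016 g 20.0
t 34.92 mag mm [-11.045  -5.608  43.068] F mag [10.393 -0.234 -8.04 ] w 0.0161 g 20.0
```

```bash
python3 -m creep '[{"offset":[-0.04,0,0],"spin":0},{"offset":[-0.08,0,0],"spin":0},{"offset":[-0.12,0,0],"spin":0},{"offset":[-0.16,0,0],"spin":0},{"offset":[-0.2,0,0],"spin":0},{"offset":[-0.24,-0.002,0],"spin":0},{"offset":[-0.28,-0.002,0],"spin":0},{"offset":[-0.32,-0.002,0],"spin":0},{"offset":[-0.36,-0.002,0],"spin":0},{"offset":[-0.36,-0.002,0],"spin":0}]' >/dev/null
python3 -c "
from go import *
st()"
for i in 1 2 3 ; do python3 -m creep '[{"offset":[-0.015,0,0],"spin":0},{"offset":[-0.03,0,0],"spin":0},{"offset":[-0.03,0,0],"spin":0}]' >/dev/null
python3 -c "
from go import *
st()";done
```

```text
t 36.17 mag mm [24.374 -5.802 43.06 ] F mag [ 7.698  0.104 -4.989] w 0.0162 g 20.0
t 36.55 mag mm [27.099 -5.802 43.069] F mag [ 6.843  0.337 -4.835] w 0.0161 g 20.0
t 36.92 mag mm [30.026 -5.808 43.047] F mag [ 7.602 -0.096 -3.97 ] w 0.0164 g 20.0
t 37.3 mag mm [32.974 -5.855 43.059] F mag [ 6.804 -0.379 -3.589] w 0.016 g 20.0
```

```bash
for i in 1 2 3 4; do python3 -m creep '[{"offset":[-0.008,0,0],"spin":0},{"offset":[-0.015,0,0],"spin":0},{"offset":[-0.015,0,0],"spin":0}]' >/dev/null
python3 -c "
from go import *
st()";done
```

```text
t 37.67 mag mm [34.34  -5.857 43.013] F mag [ 7.047  0.88  -4.123] w 0.0163 g 20.0
t 38.05 mag mm [35.267 -5.837 43.019] F mag [ 5.78  -0.884 -2.348] w 0.0163 g 20.0
t 38.42 mag mm [35.514 -5.838 43.001] F mag [ 2.98  -0.338  0.785] w 0.0161 g 20.0
t 38.8 mag mm [35.838 -5.844 42.92 ] F mag [-3.99  -0.197  5.449] w 0.0162 g 20.0
```

The follower stops at x≈35.3 (predicted ~36), so the strip is against the nose. I'll relax the grip, release and withdraw.

```bash
python3 -m creep '[{"offset":[0.006,0,0],"spin":0},{"offset":[0.006,0,0],"spin":0}]' >/dev/null
python3 -c "
from go import *
st()"
python3 -m creep '[{"offset":[0,0,0],"spin":0},{"offset":[0,0,0],"spin":0},{"offset":[0,0,0],"spin":0},{"offset":[0,0,0],"spin":0}]' -1 >/dev/null
for i in 1 2 ; do python3 -m creep '[{"offset":[0.1,0,-0.3],"spin":0},{"offset":[0.3,0,-0.6],"spin":0},{"offset":[0.8,0,-0.8],"spin":0},{"offset":[1,0,-0.8],"spin":0}]' >/dev/null; done
for i in 1 2 3; do python3 -m creep '[{"offset":[0.2,-0.4,0],"spin":0},{"offset":[0.3,-0.9,0],"spin":0}]' >/dev/null; done
python3 -c "
from go import *
st()
t=np.mean([optics.grab_frame('top').astype(float) for _ in range(3)],0).astype(np.uint8)[:,:,::-1]
s=optics.grab_frame('side')[:,:,::-1]
cv2.imwrite('pics/l.png',np.vstack([rect('top',.02,t,2.9)[:,:736],cv2.resize(s[160:215,208:300],None,fx=8,fy=5.5,interpolation=cv2.INTER_CUBIC)]))"
```

```text
t 39.05 mag mm [35.821 -5.828 42.928] F mag [-1.981  0.013  4.782] w 0.016 g 20.0
t 41.3 mag mm [-255.81  -275.516  203.06 ] F mag [ 0.965 -0.33   0.383] w 0.0917 g 0.0
```

View pics/l.png

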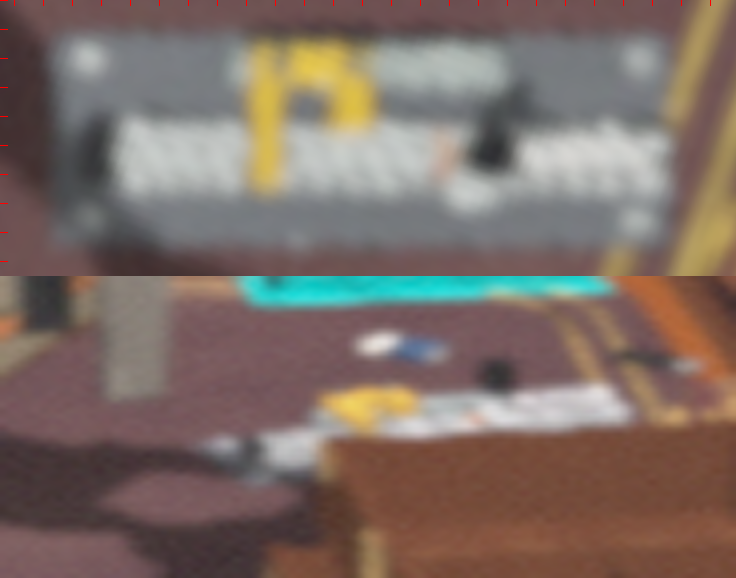

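The knob (490,150) is 150 px, or about 51 mm, behind its start, so f≈0.050. The strip lies between the knob and the nose (520–665,150), and the catch is free. Handing in.

```bash
python3 -c "
from h import *
print(robot.hand_in())"
```

```text
the job is handed in; nothing more can be done
None
```

The silver strip is loaded and held against the nose by the follower. I parked the follower on its catch, set the strip in, unhooked the knob and eased the follower forward, then handed in at about 41 s. The hand-in gave no verdict.

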